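# Seat a tag blank in the corner of an engraving nest with a hand pusher

## Task

Make the metal tag ready for engraving: pick up the blue-handled pusher and with its white foot slide the tag gently but firmly flat against the nest's long stop, then along that stop until it is also pressed home against the short stop, so that it ends up touching both stops, square in the corner. Feel for each stop with a light push of about 8 newtons, never 15, keeping the pusher upright; do not touch the tag with the fingers, keep it flat on the nest, and leave the other things alone. Then stand the pusher upright on the bench again, beside the nest and clear of it.

Things in the scene. Friction and masses are not known exactly. Their poses are not given: they have to be found in the camera images.
- nest: the engraving nest, fixed: a dark steel base plate 100 x 120 x 8 mm (x, y, z) with two brass stops along two of its edges, which make a square inner corner. Origin at the centre of the underside; z up, x points to the long stop, y to the short stop. The base's top face, on which the tag lies, is at z = 8 mm
- long_stop: the nest's long stop, fixed to it: a brass bar 10 x 94 x 8 mm (x, y, z; axes as the nest's) along the nest's +x edge, its top 16 mm above the bench. Origin at the centre of its underside, 45 mm along x from the nest's origin; the face that the tag must touch looks to -x and lies at x = 40 mm in the nest's frame. It is hard and does not give
- short_stop: the nest's short stop, fixed to it: a brass bar 74 x 10 x 8 mm along the nest's +y edge. Origin at the centre of its underside; the face that the tag must touch looks to -y and lies at y = 50 mm in the nest's frame. As hard as the long stop
- tag: the tag: a loose flat grey metal plate 34 x 54 x 5 mm (its own x, y, z), about 60 g, lying flat on the nest's base, long side roughly along the nest's y, 1 to 3 cm away from its seat and turned by up to 0.2 rad. Origin at the centre of its underside
- tag_center (a point): the middle of the tag, half-way up. With the tag home against both stops it lies at x = 23 mm, y = 23 mm, z = 10.5 mm in the nest's frame
- pusher: the hand pusher: stands loose on the bench behind the nest, 64 mm tall, about 105 g. From 22 to 64 mm up an upright blue grip 24 x 20 mm (its own x, y); under it a white foot 24 x 34 x 16 mm (x, y, z) with flat sides, off-centre (see pusher_center). Origin on the grip's middle axis at the level of the foot's underside, z up. Grip it across its y (20 mm), 45 mm up
- pusher_center (a point): on the pusher's grip axis, 32 mm above the foot's underside. The foot is clamped firmly and square to the grip but sits off-centre by up to 7 mm along the pusher's x and up to 7 mm along its y; this differs each time and is not in the poses, so feel for contact. Held in a hand the foot gives about 1 mm per 5 N, and the pusher tips if pushed hard
- loupe: bystander: loose black loupe cup, diameter 34, 31 mm tall, right of the nest; origin at the centre of its underside. Leave alone
- setting_block: bystander: loose aluminium block 30 x 30 x 30 mm, left of the nest; origin at the centre of its underside. Leave alone
- ring_blank: bystander: loose metal ring, diameter 26, 16 mm tall, left of the nest; origin at the centre of its underside. Leave alone
Not all that is in view belongs to the job. Leave any green look-alike of the tag alone.

How it is judged:
On the way, in this order (a step that is already met when the one before it is completed fails the run):
1. the pusher has been picked up (its underside more than 20 mm above the bench) (height (world z) of pusher above 0.02 m), for 0.2 s.
2. the pusher presses the tag against the long stop with at least 2 N, the tag flat along the stop (within 0.04 rad) (contact force between tag and long_stop above 2 N and contact force between pusher and tag above 2 N and angle between the y axis of tag and the y axis of nest, either way round below 0.04 rad), for 0.2 s.
3. the pusher presses the tag against the short stop with at least 2 N, the tag still along the long stop (within 1.5 mm and 0.04 rad) (contact force between tag and short_stop above 2 N and contact force between pusher and tag above 2 N and x of tag_center in the frame of nest above 0.0215 m and angle between the y axis of tag and the y axis of nest, either way round below 0.04 rad), for 0.2 s.
At the end, for the whole second after the job is handed in: the tag lies flat in the nest's corner, within 1.5 mm of both stops and square to them within 0.035 rad; the pusher stands upright on the bench (within 0.08 rad), touching neither nest nor tag; all at rest (x of tag_center in the frame of nest between 0.0215 and 0.025 m and y of tag_center in the frame of nest between 0.0215 and 0.025 m and angle between the y axis of tag and the y axis of nest, either way round below 0.035 rad and z of tag_center in the frame of nest below 0.0125 m and height (world z) of pusher below 0.003 m and angle between pusher's own z axis and vertical below 0.08 rad and linear speed of each of pusher, tag below 0.01 m/s and contact force between pusher and nest below 0.05 N and contact force between pusher and tag below 0.05 N).
It fails at once if the tag pressed against a stop with more than 15 N, or the pusher pressed on the tag or the nest with more than 20 N (contact force between tag and long_stop above 15 N or contact force between tag and short_stop above 15 N or contact force between pusher and tag above 20 N or contact force between pusher and nest above 20 N).
It fails at once if the tag touched by the fingers or the arm (contact force between any of the fingers, the arm and tag above 0.5 N).
It fails at once if the tag lifted off the nest by more than 5 mm or tipped by more than 0.15 rad (z of tag_center in the frame of nest above 0.0155 m or angle between tag's own z axis and vertical above 0.15 rad).
It fails at once if the pusher tipped by more than 0.1 rad (angle between pusher's own z axis and vertical above 0.1 rad).
It fails at once if a bystander moved by more than 15 mm (distance of any of loupe, setting_block, ring_blank from where it was at the start of the episode above 0.015 m).
It also fails if it takes over 72 s, if anything falls off the work surface, if the arm or the gripper's body presses on something with over 40 N, if the wrist force passes 120 N, or if a joint passes its speed limit or range.

## Robot

A 6-joint arm with a two-finger parallel gripper is mounted at the origin on a cart in front of the work surface, level with it; the furniture and walls round the work are solid. World frame = base frame: x ahead of the robot, y to its left, z up, the work surface at z = 0. Lengths are in m, angles in rad, forces in N, time in s.
With the tool pointing down it reaches from about 0.3 to 0.75 m from the base axis. Payload 8.5 kg.
Tool frame: the origin (TCP) lies midway between the tips of the shut fingers; the grasp point (between the pads) lies 19 mm behind it; y points along the fingers, x is the direction in which the jaws open and shut, and the axes are right-handed (so a half turn about y gives the same grasp; the last joint's range is limited). The gripper opens to 88 mm and grips with 3 to 60 N. Pads are 18 mm wide; open, the fingers measure 123 mm over their backs; the gripper's body (75 mm by 187 mm) begins 45 mm behind the grasp point.
Start: joints at [-1.471, 0.381, 1.297, -0, 1.464, -0.215], TCP at [0.17, -0.523, 0.239] pointing down, gripper open.
Joint ranges: [-3.11, 3.11], [-0.89, 2.33], [0.22, 2.48], [-1.42, 4.56], [0.17, 2.85], [-2.88, 2.88]. Speed limits (rad/s): [2.39, 2.39, 3.14, 3.14, 3.14, 3.14].

## Interface

Orientations are given as [roll, pitch, yaw] about the fixed x, y, z axes, in that order (R = Rz(yaw) Ry(pitch) Rx(roll)).
In Python, from bench import arm, read_camera gives the robot as it stands. The module is installed in compiled form; this text tells all that it offers.
- The arm moves only by the shell command python3 -m handwheel 'ROWS' [FORCE]. ROWS is JSON, a list of rows, each a list of 7 numbers: the turn, a rotation vector about the world's x, y, z scaled (see below), then the shift along the world's x, y, z scaled (see below), then the opening, from 0 (shut) to 1 (fully open). In form: [[ax, ay, az, x, y, z, grip], ...]. A call has exactly 10 rows; each row is the pose to reach, as a shift and turn from the pose commanded when the call began, turning the shorter way round; what a row does not reach only later rows make up. The controller multiplies each number of a shift by 0.2 m and each number of a turn by 180 degrees. A row lasts 1/8 s, in which the tool goes at most 62.5 mm and 10.7 degrees, less where a joint would pass 70% of its speed; a pose out of reach is approached as far as the arm can. A call with a number of a shift or a turn outside -1 to 1 is refused whole. A call with a gripper value outside its range is refused whole. The fingers move at their own pace and stop on an object; FORCE is the grip in N (left out, the last holds). Time passes only in rows, so rows that repeat a pose let the fingers close, or fill a call up. It gives the time, the measured TCP pose, the force and the opening at its end, in the units of the state.
- arm.sense(): the state, without advancing time (a new reading comes with each control period).
- read_camera(name): name is "scene" or "side" or "wrist"; returns a dict with "pixels" (384x512x3 uint8, red, green, blue), "z_map" (384x512 float32, m along the optical axis (not along the pixel's ray), 0 where there is no reading), "camera_matrix" (3x3 intrinsics, pixels), "rvec" (rotation vector, rad) and "tvec" (3), from world to camera coordinates, as OpenCV has them; the wrist camera has in their place "tool_from_camera" (4x4, takes a point from camera to tool coordinates, whose origin is the TCP and whose axes are the tool frame's). Camera axes: x right, y down, z forward; pixel columns grow to the right and rows downward; lengths in m; the calibration is good to about 2 mm. A picture is of the moment at which its call begins: read the wrist's pose just before it.
- arm.finish_job(): hands the job in, once; it reports no verdict.
The state is a dict: "clock": time; "joint_pos": joint angles; "qd": joint speeds; "effort": joint torques, N m; "eef_pos": TCP position; "ee_rot": TCP orientation; "wrist_force": force on the tool from outside, world axes, zero at the start; "wrist_torque": the same for the moment, N m; "grip_width": finger opening in m.
Only numpy, scipy, OpenCV 4.12 (cv2) and the standard library are available. Lean on these libraries where they do the work, as an engineer would, in place of code of your own. Each camera call takes 0.05 s, during which the arm holds its last target.

## Working session

There is one attempt and no reset: what is moved stays moved. The work goes in short steps, Python scripts to look and compute and a shell command to move; the robot and the scene stay as the last step left them, time stands still between calls to the robot, and variables do not carry over. Pictures are saved under pics/ and viewed, and the job is handed in when it is done.

```bash
mkdir -p pics; ls
python3 - <<'E'
from bench import arm, read_camera
import cv2,numpy as np
print(arm.sense())
for n in ("scene","side","wrist"):
    d=read_camera(n); cv2.imwrite(f"pics/{n}0.png",d["pixels"][:,:,::-1])
    print(n,d["camera_matrix"].tolist(),d.get("rvec"),d.get("tvec"),d.get("tool_from_camera"))
E
```

```text
pics
{'clock': 0.0, 'joint_pos': array([-1.47130658e+00,  3.81222400e-01,  1.29822487e+00,  1.63543393e-05,
        1.46360108e+00, -2.15274494e-01]), 'qd': array([ 0.00079057, -0.00158854,  0.00040613,  0.00083091,  0.00086927,
        0.00229092]), 'effort': array([ 3.33032167e-04, -4.37931919e+01, -2.24549389e+01,  7.14005646e-02,
        3.53737129e-02, -1.05791971e-04]), 'eef_pos': array([ 0.17026382, -0.52270251,  0.2381357 ]), 'ee_rot': array([-1.57046948e+00,  1.41862904e-03, -1.25603361e+00]), 'wrist_force': array([ 0.72904848, -0.33242236,  0.21556211]), 'wrist_torque': array([-0.0059568 ,  0.01014668,  0.04418907]), 'grip_width': 0.08845003268584233}
scene [[380.6806795141766, 0.0, 252.25431177103073], [0.0, 380.6806795141766, 192.1098535512661], [0.0, 0.0, 1.0]] [ 0.72232604 -2.47651212  1.31819935] [0.24627883 0.34226899 0.63955639] None
side [[377.54616514166867, 0.0, 255.1726883582821], [0.0, 377.54616514166867, 194.40823523273264], [0.0, 0.0, 1.0]] [ 2.0804575  -0.31368722  0.16154368] [-0.58264204 -0.02714633  1.16616301] None
wrist [[293.82023683749577, 0.0, 254.0683661758293], [0.0, 293.82023683749577, 191.22414920284015], [0.0, 0.0, 1.0]] None None [[ 9.99998064e-01 -1.86663533e-03  6.22281019e-04  5.47773097e-04]
 [-1.15155957e-03 -2.98772820e-01  9.54323570e-01 -1.45283355e-01]
 [-1.59545344e-03 -9.54322439e-01 -2.98774392e-01  7.81418553e-02]
 [ 0.00000000e+00  0.00000000e+00  0.00000000e+00  1.00000000e+00]]
```

View pics/scene0.png

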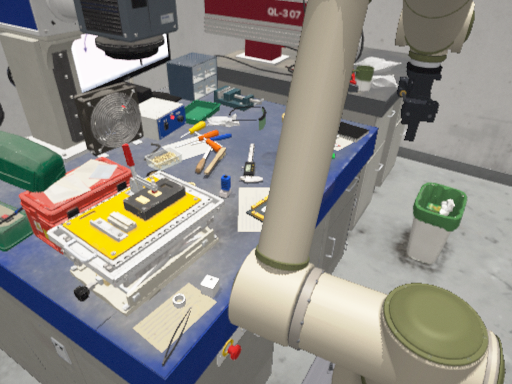

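View pics/side0.png

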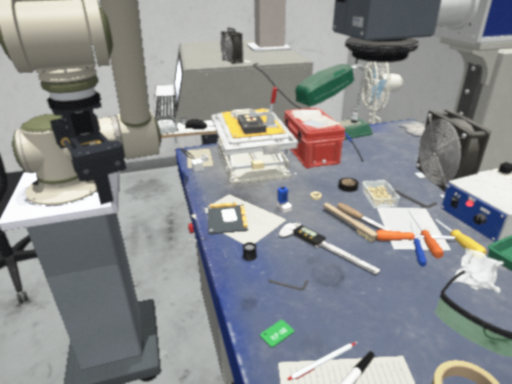

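View pics/wrist0.png

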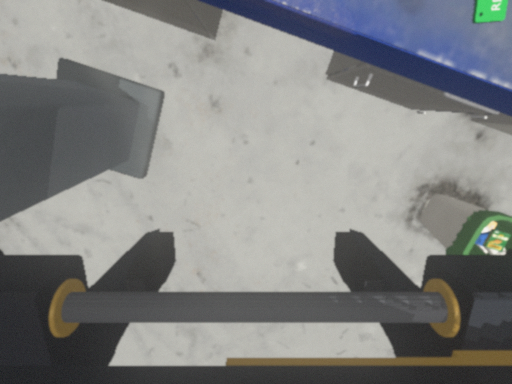

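```bash
cat > h.py <<'E'
from bench import arm, read_camera
import cv2,numpy as np
from scipy.spatial.transform import Rotation as R
def cam(n):
    s=arm.sense(); d=read_camera(n); K=d["camera_matrix"]
    if n=="wrist":
        T=np.eye(4);T[:3,:3]=R.from_euler("xyz",s["ee_rot"]).as_matrix();T[:3,3]=s["eef_pos"]
        W=T@np.array(d["tool_from_camera"])
    else:
        M=np.eye(4);M[:3,:3]=R.from_rotvec(np.ravel(d["rvec"])).as_matrix();M[:3,3]=np.ravel(d["tvec"]); W=np.linalg.inv(M)
    d["K"]=K; d["W"]=W; return d
def ray(d,u,v,z):
    r=d["W"][:3,:3]@(np.linalg.inv(d["K"])@[u,v,1.0]); o=d["W"][:3,3]
    return o+r*(z-o[2])/r[2]
def depth(d,u,v):
    z=d["z_map"][int(v),int(u)]; return d["W"][:3,:3]@(np.linalg.inv(d["K"])@[u,v,1.0])*z+d["W"][:3,3]
def proj(d,p):
    q=np.linalg.inv(d["W"])@np.append(p,1); q=d["K"]@q[:3]; return q[:2]/q[2]
def save(d,name,box=None,f=1):
    im=d["pixels"][:,:,::-1]
    if box: im=im[box[1]:box[3],box[0]:box[2]]
    cv2.imwrite("pics/"+name,cv2.resize(im,None,fx=f,fy=f,interpolation=cv2.INTER_NEAREST if f>1 else cv2.INTER_AREA))
E
python3 - <<'E'
from h import *
d=cam("side"); save(d,"side1.png",(190,150,350,270),5)
for u,v,z in [(228,218,.01),(283,190,.06),(249,251,.03),(200,158,0.02),(284,205,0),(245,232,0)]:
    print(u,v,ray(d,u,v,z),depth(d,u,v))
E
```

```text
228 218 [ 0.43187376 -0.34270343  0.01      ] [ 0.43108569 -0.34666246  0.01269455]
283 190 [ 0.58710607 -0.3309307   0.06      ] [ 0.58384939 -0.33935884  0.06513712]
249 251 [ 0.44044956 -0.51344822  0.03      ] [ 0.44163086 -0.5090112   0.02630631]
200 158 [0.42151854 0.02769148 0.02      ] [ 0.4272513   0.07266322 -0.00057412]
284 205 [ 0.5983955  -0.31259732  0.        ] [ 0.58835642 -0.33824349  0.01713259]
245 232 [ 0.46104428 -0.40228578  0.        ] [ 0.46078882 -0.40329095  0.00075236]
```

View pics/side1.png

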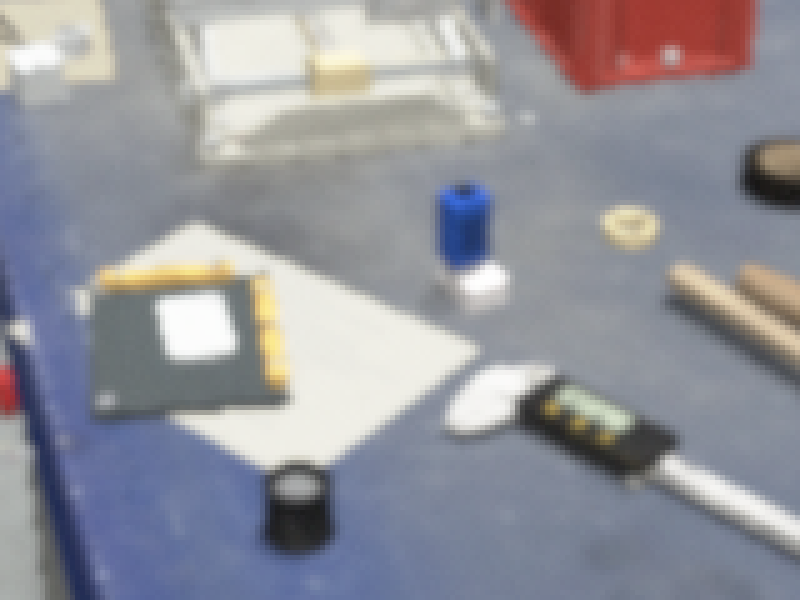

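```bash
python3 -m handwheel '[[0,0,-0.02,0.2,0.1,0.02,1],[0,0,-0.04,0.4,0.2,0.04,1],[0,0,-0.06,0.6,0.3,0.06,1],[0,0,-0.08,0.8,0.4,0.08,1],[0,0,-0.1,1,0.5,0.1,1],[0,0,-0.1,1,0.5,0.1,1],[0,0,-0.1,1,0.5,0.1,1],[0,0,-0.1,1,0.5,0.1,1],[0,0,-0.1,1,0.5,0.1,1],[0,0,-0.1,1,0.5,0.1,1]]' 20
python3 - <<'E'
from h import *
d=cam("wrist"); save(d,"w1.png",None,1.5)
E
```

```text
clock: 1.45
eef_pos: [0.3699, -0.4233, 0.2587]
ee_rot: [-1.571, 0.0, -1.571]
wrist_force: [0.5, -0.1, -0.1]
grip_width: 0.0881
```

View pics/w1.png

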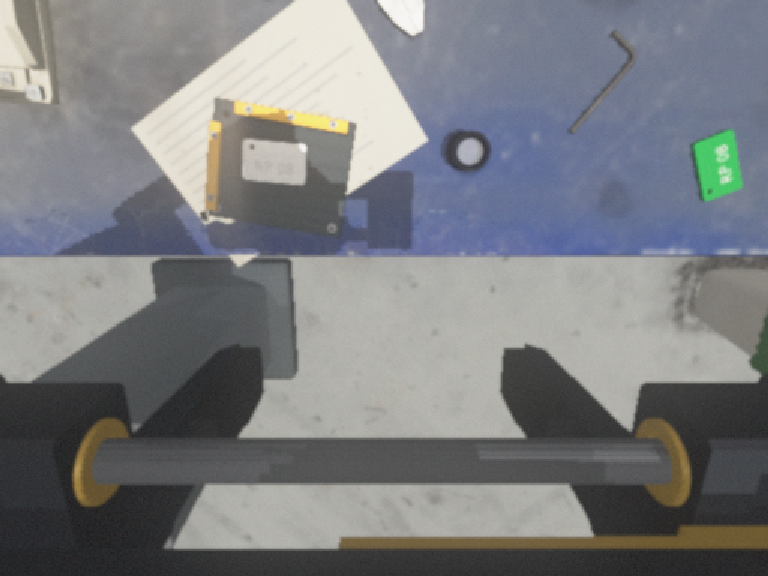

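```bash
python3 -m handwheel '[[0,0,0,0.2,0.1,0,1],[0,0,0,0.4,0.2,0,1],[0,0,0,0.6,0.3,0,1],[0,0,0,0.7,0.35,0,1],[0,0,0,0.7,0.35,0,1],[0,0,0,0.7,0.35,0,1],[0,0,0,0.7,0.35,0,1],[0,0,0,0.7,0.35,0,1],[0,0,0,0.7,0.35,0,1],[0,0,0,0.7,0.35,0,1]]' 20
python3 - <<'E'
from h import *
d=cam("wrist"); save(d,"w2.png",None,1.5)
np.savez("w2.npz",pixels=d["pixels"],z_map=d["z_map"],K=d["K"],W=d["W"])
E
```

```text
clock: 2.75
eef_pos: [0.5102, -0.353, 0.2588]
ee_rot: [-1.571, -0.0, -1.57]
wrist_force: [0.7, 0.7, 0.0]
grip_width: 0.088
```

View pics/w2.png

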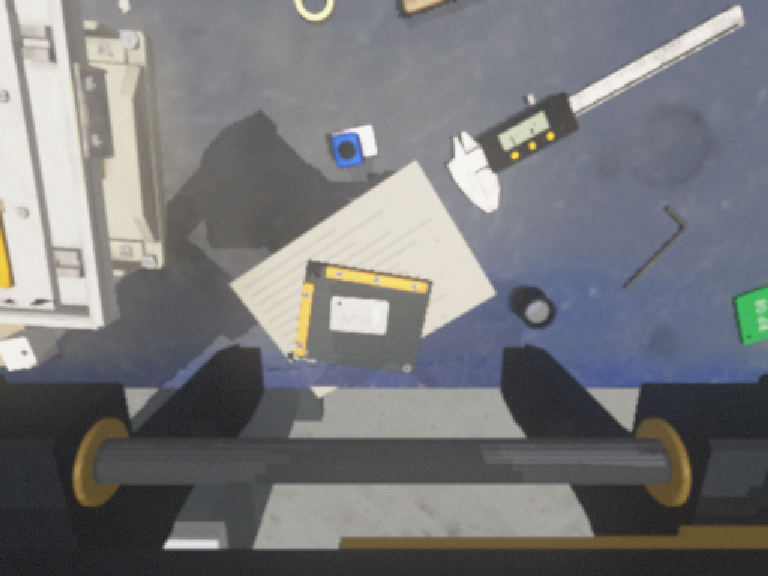

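```bash
cat > m.py <<'E'
from h import *
def rect(d,mask,z,name):
    cs,_=cv2.findContours(mask.astype(np.uint8),cv2.RETR_EXTERNAL,cv2.CHAIN_APPROX_NONE)
    c=max(cs,key=cv2.contourArea).reshape(-1,2)
    P=np.array([ray(d,u,v,z)[:2] for u,v in c],np.float32)
    r=cv2.minAreaRect(P*1000)
    b=cv2.boxPoints(r)
    print(name,"c",np.round(r[0],1),"size",np.round(r[1],1),"ang",round(r[2],2),"px",c.mean(0).round(1),"n",len(c)); return r
E
python3 - <<'E'
from m import *
d=dict(np.load("w2.npz"))
im=d["pixels"]; hsv=cv2.cvtColor(im,cv2.COLOR_RGB2HSV)
def show(n,b,f): save(d,n,b,f)
show("w2a.png",(190,70,330,260),4)
for u,v in [(232,100),(243,92),(228,105),(240,210),(225,180),(270,180),(205,200),(260,190),(200,240),(285,190),(270,235)]:
    print((u,v),hsv[v,u],depth(d,u,v).round(4))
m=np.zeros(im.shape[:2],bool)
H,S,V=[hsv[...,i].astype(int) for i in range(3)]
roi=np.zeros_like(m); roi[70:125,205:270]=1
rect(d,roi&(H>100)&(H<125)&(S>200)&(V>90),.064,"grip")
roi=np.zeros_like(m); roi[165:250,185:300]=1
y=roi&(H>15)&(H<30)&(S>130)&(V>140)
n,l,st,_=cv2.connectedComponentsWithStats(y.astype(np.uint8))
for i in range(1,n):
    if st[i,4]>60: rect(d,l==i,.016,"brass")
roi=np.zeros_like(m); roi[190:230,212:265]=1
rect(d,roi&(V>130)&(S<60),.013,"tag")
rr=np.zeros_like(m); rr[70:125,205:270]=1
rect(d,rr&(V>150)&(S<70),.022,"foot")
E
```

```text
(232, 100) [150   6  86] [ 0.5878 -0.3292  0.063 ]
(243, 92) [  0   1 246] [ 0.5973 -0.3399  0.0157]
(228, 105) [112 128 161] [ 0.5825 -0.3246  0.0632]
(240, 210) [ 21   8 232] [ 0.4384 -0.3336  0.0133]
(225, 180) [ 21  84 234] [ 0.4829 -0.3137  0.0145]
(270, 180) [ 22  27 221] [ 4.788e-01 -3.763e-01 -1.000e-04]
(205, 200) [ 24 136 242] [ 0.4545 -0.2851  0.0163]
(260, 190) [ 24 133 241] [ 0.4685 -0.3618  0.0146]
(200, 240) [118  41 149] [ 0.3852 -0.2716  0.0011]
(285, 190) [ 19  75 157] [ 0.4664 -0.3972  0.0081]
(270, 235) [ 83   9 108] [ 0.3973 -0.377   0.0092]Traceback (most recent call last):
  File "<stdin>", line 11, in <module>
  File "m.py", line 4, in rect
    c=max(cs,key=cv2.contourArea).reshape(-1,2)
      ~~~^^^^^^^^^^^^^^^^^^^^^^^^
ValueError: max() iterable argument is empty
```

View pics/w2a.png

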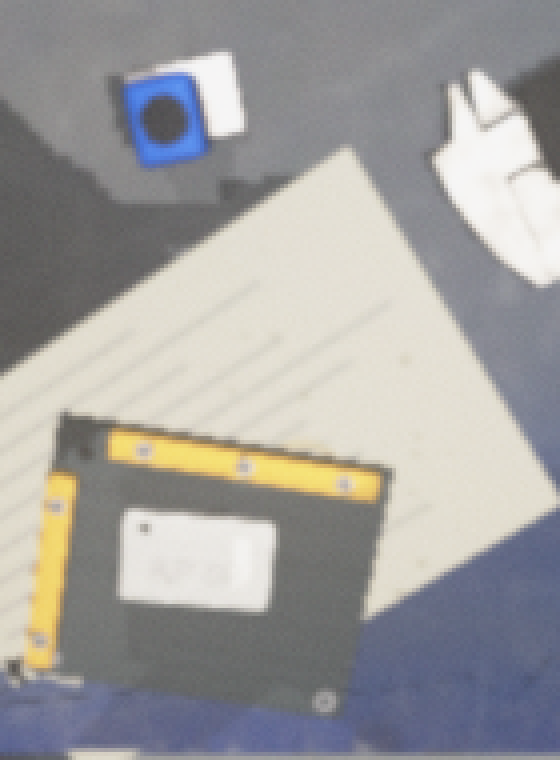

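Run:
```python
from m import *
d=dict(np.load("w2.npz"))
im=d["pixels"]; hsv=cv2.cvtColor(im,cv2.COLOR_RGB2HSV)
H,S,V=[hsv[...,i].astype(int) for i in range(3)]
m=np.zeros(im.shape[:2],bool)
def roi(a,b,c,e):
    r=m.copy(); r[b:e,a:c]=1; return r
r=roi(205,70,270,125)
X=r&(((H>100)&(H<125)&(S>130)))
ys,xs=np.nonzero(X);print(xs.min(),xs.max(),ys.min(),ys.max(),X.sum())
zm=d["z_map"]
# grip top by depth
P=np.array([[depth(d,u,v)[2] for u in range(512)] for v in range(70,125)])
top=m.copy(); top[70:125]=P>.045
rect(d,X,.064,"gripcolour"); rect(d,top&r,.064,"griptop")
rect(d,r&(V>150)&(S<70),.022,"foot")
y=roi(185,165,300,250)&(H>15)&(H<30)&(S>100)&(V>140)
n,l,st,_=cv2.connectedComponentsWithStats(y.astype(np.uint8))
for i in range(1,n):
    if st[i,4]>60: rect(d,l==i,.016,"brass")
rect(d,roi(212,190,265,230)&(V>150)&(S<60),.013,"tag")
# base corners px by hand from crop (/4 + offset)
for (u,v) in [(62,412),(392,468),(345,715)]:
    print("base",ray(d,190+u/4,70+v/4,.008).round(4))
for (u,v) in [(122,72),(196,70),(210,155),(145,168)]:
    print("grip",ray(d,190+u/4,70+v/4,.064).round(4))
for (u,v) in [(230,52),(244,133),(128,72)]:
    print("foot",ray(d,190+u/4,70+v/4,.022).round(4))
```

```text
221 241 89 110 228
gripcolour c [ 588.2 -328. ] size [22.  18.8] ang 13.82 px [230.8  99.4] n 65
griptop c [ 588.1 -329. ] size [23.6 20.8] ang 11.73 px [231.6  99.5] n 70
foot c [ 593.8 -331.9] size [25.9 34.7] ang 11.29 px [238.8  90.9] n 87
brass c [ 475.  -349.1] size [94.2 11.5] ang 80.02 px [250.4 185.5] n 175
brass c [ 435.5 -280.2] size [ 9.8 74.6] ang 80.1 px [202.6 211.9] n 119
tag c [ 438.7 -331.6] size [55.2 35.5] ang 84.75 px [238.5 209.6] n 116
base [ 0.4912 -0.2863  0.008 ]
base [ 0.4708 -0.4013  0.008 ]
base [ 0.3739 -0.3869  0.008 ]
grip [ 0.6003 -0.317   0.064 ]
grip [ 0.6008 -0.3372  0.064 ]
grip [ 0.5785 -0.3408  0.064 ]
grip [ 0.575  -0.3225  0.064 ]
foot [ 0.6075 -0.3457  0.022 ]
foot [ 0.5838 -0.3499  0.022 ]
foot [ 0.6018 -0.3144  0.022 ]
```

```bash
python3 -m handwheel '[[0,0,0.03,0.15,0.05,0,1],[0,0,0.064,0.3,0.1,-0.1,1],[0,0,0.064,0.39,0.12,-0.3,1],[0,0,0.064,0.39,0.12,-0.5,1],[0,0,0.064,0.39,0.12,-0.65,1],[0,0,0.064,0.39,0.12,-0.65,1],[0,0,0.064,0.39,0.12,-0.65,1],[0,0,0.064,0.39,0.12,-0.65,1],[0,0,0.064,0.39,0.12,-0.65,1],[0,0,0.064,0.39,0.12,-0.65,1]]' 45
python3 - <<'E'
from m import *
d=cam("wrist"); save(d,"w3.png",None,1.5)
np.savez("w3.npz",pixels=d["pixels"],z_map=d["z_map"],K=d["K"],W=d["W"])
im=d["pixels"]; hsv=cv2.cvtColor(im,cv2.COLOR_RGB2HSV)
H,S,V=[hsv[...,i].astype(int) for i in range(3)]
X=(((H>100)&(H<125)&(S>170)&(V>90)))
X=cv2.morphologyEx(X.astype(np.uint8),cv2.MORPH_OPEN,np.ones((3,3)))
P=np.array([[depth(d,u,v)[2] for u in range(512)] for v in range(384)])
rect(d,(P>.057)&(P<.07)&(d["z_map"]>0)&(X>0),.064,"top")
rect(d,(X>0),.064,"blue")
E
```

```text
clock: 4.05
eef_pos: [0.5883, -0.329, 0.1292]
ee_rot: [-1.57, -0.001, -1.369]
wrist_force: [0.7, 0.3, 0.5]
grip_width: 0.0883Traceback (most recent call last):
  File "<stdin>", line 9, in <module>
  File "m.py", line 4, in rect
    c=max(cs,key=cv2.contourArea).reshape(-1,2)
      ~~~^^^^^^^^^^^^^^^^^^^^^^^^
ValueError: max() iterable argument is empty
```

View pics/w3.png

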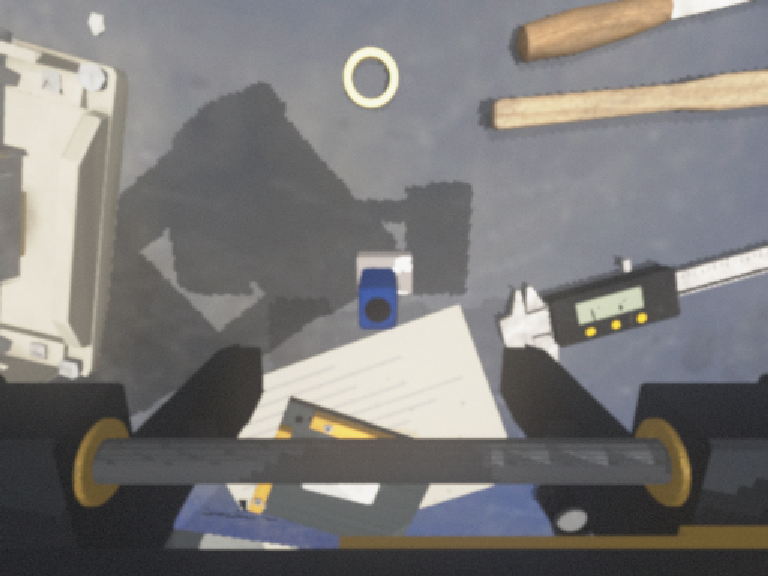

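Run:
```python
from m import *
d=dict(np.load("w3.npz")); save(d,"w3a.png",(215,150,300,235),7)
s=arm.sense()
Z=R.from_euler("xyz",s["ee_rot"]).as_matrix(); 
def tool(p): return Z.T@(p-s["eef_pos"])
for n,u,v,z in [("hole",252,205,.064)]: p=ray(d,u,v,z); print(n,p,tool(p))
```

```text
hole [ 0.58948608 -0.32783325  0.064     ] [-0.00092553  0.06506468  0.00134475]
```

View pics/w3a.png

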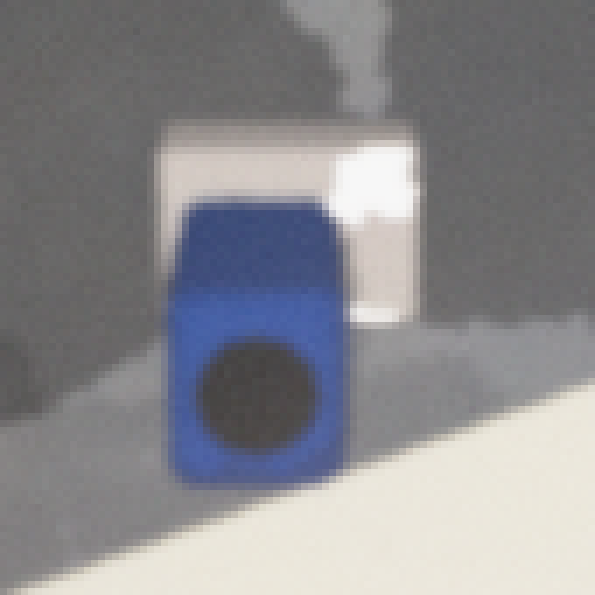

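Run:
```python
from m import *
d=dict(np.load("w3.npz"))
s=arm.sense()
Z=R.from_euler("xyz",s["ee_rot"]).as_matrix(); 
def tool(u,v,z): return (Z.T@(ray(d,215+u/7,150+v/7,z)-s["eef_pos"])*1000).round(1)
for n,u,v,z in [("footTL",160,145,.016),("footTR",413,145,.016),("footBR",410,324,.016),("foot0T",290,125,0),
 ("gripTL",173,292,.064),("gripTR",348,292,.064),("gripBL",173,487,.064),("gripBR",348,487,.064),("gripbot",260,203,.022)]: print(n,tool(u,v,z))
```

```text
footTL [-13.9 113.1  16.7]
footTR [ 18.7 113.1  16.7]
footBR [ 18.8 113.1  -7.6]
foot0T [  3.  129.1  15.7]
gripTL [-10.1  65.1  12. ]
gripTR [ 8.7 65.1 11.9]
gripBL [-10.5  65.1 -10.6]
gripBR [  8.9  65.1 -10.7]
gripbot [ -1.  107.1  10.6]
```

```bash
python3 -m handwheel '[[0,0,0,0,0,-0.15,1],[0,0,0,0,0,-0.3,1],[0,0,0,0,0,-0.43,0.7],[0,0,0,0,0,-0.516,0.45],[0,0,0,0,0,-0.516,0.4],[0,0,0,0,0,-0.516,0.3],[0,0,0,0,0,-0.516,0.2],[0,0,0,0,0,-0.516,0.1],[0,0,0,0,0,-0.516,0],[0,0,0,0,0,-0.516,0]]' 45
```

```text
clock: 5.35
eef_pos: [0.5884, -0.3289, 0.0258]
ee_rot: [-1.571, -0.0, -1.369]
wrist_force: [-0.6, 0.6, 2.0]
grip_width: 0.0198
```

```bash
python3 -m handwheel '[[0,0,0,0,0,0.08,0],[0,0,0,0,0,0.16,0],[0,0,0,0,0,0.25,0],[0,0,-0.03,-0.1,0,0.25,0],[0,0,-0.06,-0.25,0.01,0.25,0],[0,0,-0.09,-0.45,0.02,0.25,0],[0,0,-0.12,-0.65,0.03,0.25,0],[0,0,-0.12,-0.82,0.04,0.25,0],[0,0,-0.12,-0.952,0.04,0.25,0],[0,0,-0.12,-0.952,0.04,0.25,0]]'
python3 - <<'E'
from m import *
d=cam("wrist"); save(d,"w4.png",None,1.5)
np.savez("w4.npz",pixels=d["pixels"],z_map=d["z_map"],K=d["K"],W=d["W"])
print(arm.sense()["eef_pos"],arm.sense()["wrist_force"])
d=cam("side"); save(d,"s4.png",(190,150,350,270),5)
E
```

```text
clock: 6.6
eef_pos: [0.3971, -0.3213, 0.0767]
ee_rot: [-1.57, -0.001, -1.748]
wrist_force: [-0.0, -0.3, -1.6]
grip_width: 0.0199
[ 0.39812693 -0.3215014   0.0765847 ] [-0.74653873  0.47767209 -1.20232521]
```

View pics/w4.png

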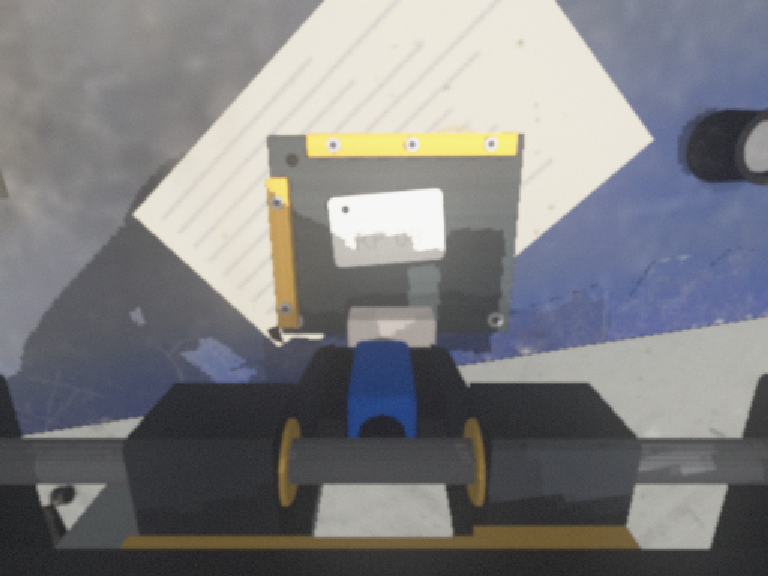

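View pics/s4.png

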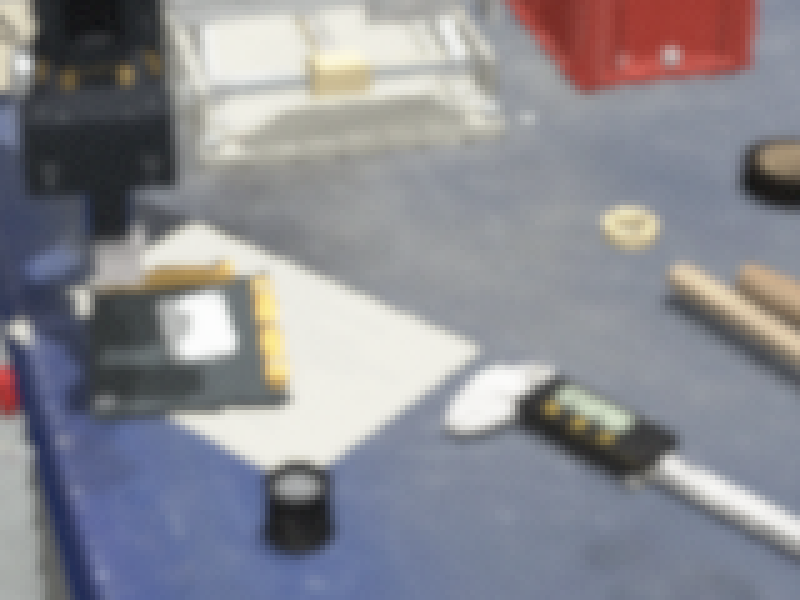

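Run:
```python
from m import *
d=dict(np.load("w4.npz")); save(d,"w4a.png",(170,80,360,240),4.2)
```

```text
(no output)
```

View pics/w4a.png

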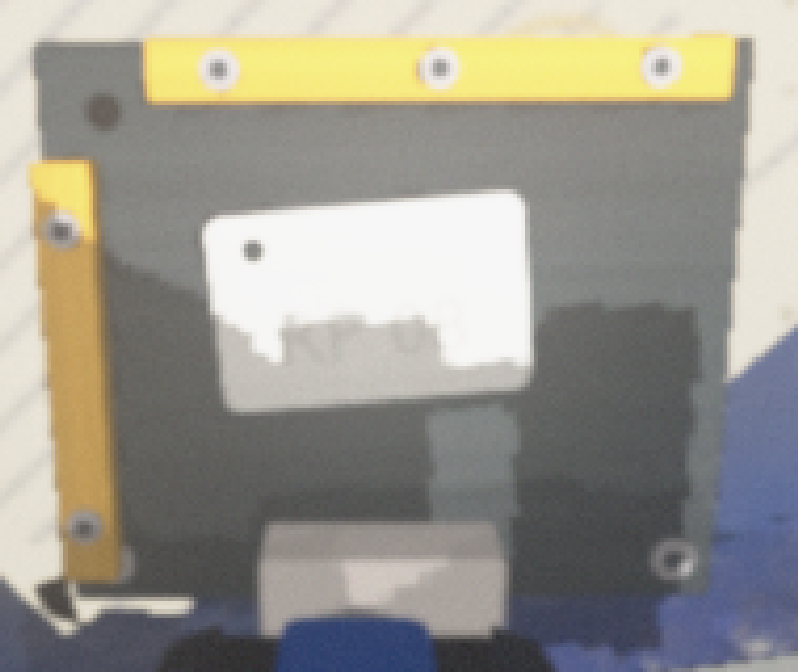

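```bash
cat > n.py <<'E'
from m import *
C=np.array([.4318,-.3351,0]); yaw=-.1745
c,s_=np.cos(yaw),np.sin(yaw)
N=np.array([[c,-s_,0],[s_,c,0],[0,0,1]])
def nest(p): return (N.T@(np.asarray(p)-C)*1000).round(1)
def world(x,y): return C+N@np.array([x/1000,y/1000,0])
E
python3 - <<'E'
from n import *
d=dict(np.load("w4.npz"))
def q(u,v,z): return nest(ray(d,170+u/4.2,80+v/4.2,z))
for n,u,v,z in [("long",146,101,.016),("long",735,99,.016),("short",92,162,.016),("short",118,580,.016),
("tag",203,218,.013),("tag",523,190,.013),("tag",533,388,.013),("tag",228,413,.013),
("footb",266,521,.0508),("footb",500,521,.0508),("foott",259,558,.0668),("foott",508,556,.0668),("base",36,42,.008),("base",750,40,.008)]: print(n,q(u,v,z))
print("tcp",nest(arm.sense()["eef_pos"]))
E
```

```text
long [39.  40.2 16. ]
long [ 38.9 -54.1  16. ]
short [29.5 49.5 16. ]
short [-43.6  49.7  16. ]
tag [20.2 32.2 13. ]
tag [ 24.5 -21.1  13. ]
tag [ -9.2 -24.1  13. ]
tag [-13.5  29.1  13. ]
footb [-20.   20.2  50.8]
footb [-20.1 -14.3  50.8]
foott [-19.5  20.   66.8]
foott [-19.4 -13.5  66.8]
base [48.2 59.   8. ]
base [ 48.  -58.1   8. ]
tcp [-35.    7.6  76.4]
```

```bash
python3 -m handwheel '[[0,0,0,0,0,-0.05,0],[0,0,0,0,0,-0.1,0],[0,0,0,0,0,-0.14,0],[0,0,0,0,0,-0.17,0],[0,0,0,0,0,-0.19,0],[0,0,0,0,0,-0.2,0],[0,0,0,0,0,-0.205,0],[0,0,0,0,0,-0.205,0],[0,0,0,0,0,-0.205,0],[0,0,0,0,0,-0.205,0]]'
python3 - <<'E'
from n import *
s=arm.sense(); print(nest(s["eef_pos"]),s["wrist_force"]@N)
E
```

```text
clock: 7.95
eef_pos: [0.3979, -0.321, 0.0346]
ee_rot: [-1.571, -0.0, -1.746]
wrist_force: [0.0, -0.4, -1.8]
grip_width: 0.0191
[-35.8   8.   34.6] [ 0.11465879 -0.36855802 -1.76663322]
```

```bash
python3 -m handwheel '[[0,0,0,0.01,-0.0018,0.004,0],[0,0,0,0.02,-0.0035,0.004,0],[0,0,0,0.032,-0.0056,0.004,0],[0,0,0,0.044,-0.0078,0.004,0],[0,0,0,0.056,-0.0098,0.004,0],[0,0,0,0.068,-0.012,0.004,0],[0,0,0,0.08,-0.0141,0.004,0],[0,0,0,0.09,-0.0159,0.004,0],[0,0,0,0.0985,-0.0174,0.004,0],[0,0,0,0.0985,-0.0174,0.004,0]]'
python3 - <<'E'
from n import *
s=arm.sense(); print(nest(s["eef_pos"]),s["wrist_force"]@N)
d=cam("wrist"); save(d,"w5.png",None,1.5)
s=arm.sense(); print(nest(s["eef_pos"]),s["wrist_force"]@N)
E
```

```text
clock: 9.2
eef_pos: [0.4177, -0.3245, 0.0354]
ee_rot: [-1.571, -0.0, -1.746]
wrist_force: [-0.2, -0.2, -0.9]
grip_width: 0.0198
[-15.7   8.   35.4] [-0.19983722 -0.27208577 -0.89195958]
[-15.8   8.   35.4] [ 0.11680536 -1.12250663 -0.86860666]
```

View pics/w5.png

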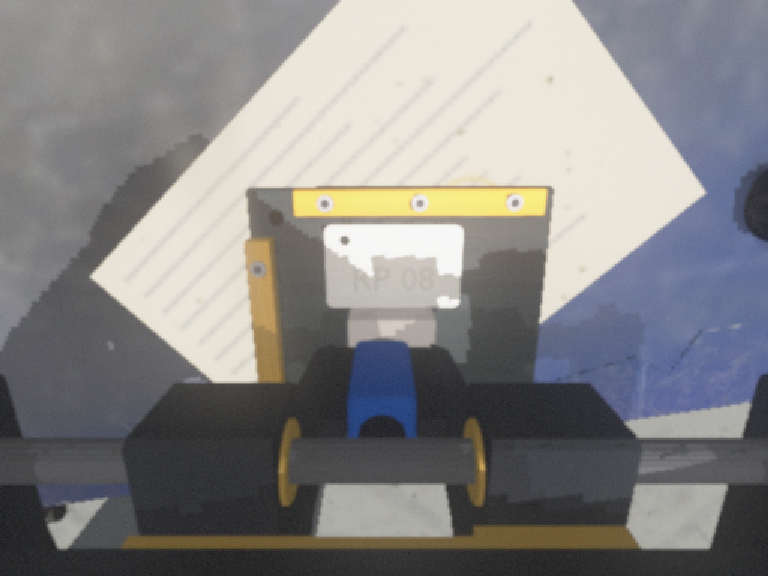

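```bash
python3 -m handwheel '[[0,0,0,0.002,-0.0004,0,0],[0,0,0,0.004,-0.0007,0,0],[0,0,0,0.006,-0.0011,0,0],[0,0,0,0.008,-0.0014,0,0],[0,0,0,0.01,-0.0018,0,0],[0,0,0,0.012,-0.0021,0,0],[0,0,0,0.014,-0.0025,0,0],[0,0,0,0.015,-0.0026,0,0],[0,0,0,0.015,-0.0026,0,0],[0,0,0,0.015,-0.0026,0,0]]'
python3 - <<'E'
from n import *
s=arm.sense(); print(nest(s["eef_pos"]),s["wrist_force"]@N)
d=cam("wrist"); save(d,"w6.png",(150,110,370,250),3.6)
s=arm.sense(); print(nest(s["eef_pos"]),s["wrist_force"]@N)
E
```

```text
clock: 10.5
eef_pos: [0.4206, -0.325, 0.0354]
ee_rot: [-1.571, -0.0, -1.746]
wrist_force: [-0.5, 1.0, -0.0]
grip_width: 0.0196
[-12.8   8.   35.4] [-0.6438641   0.94000764 -0.01166419]
[-12.8   8.   35.4] [ 0.24553216 -0.60168757 -0.7739758 ]
```

View pics/w6.png

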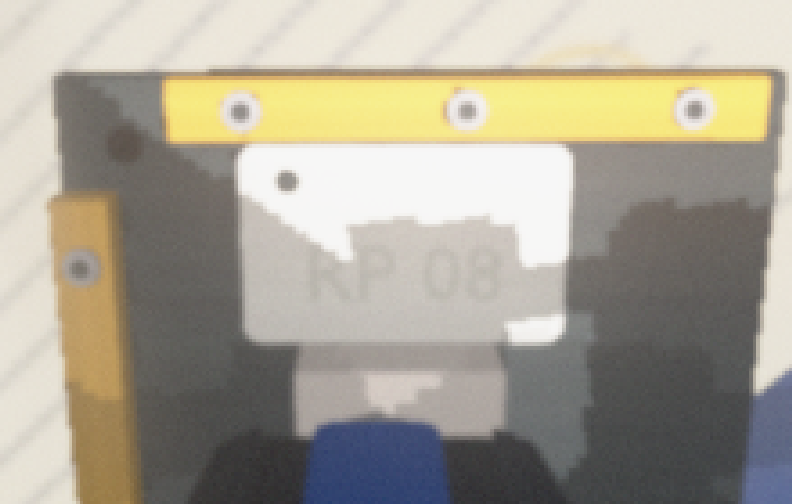

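```bash
python3 -m handwheel '[[0,0,0,0.001,-0.0002,0,0],[0,0,0,0.002,-0.0004,0,0],[0,0,0,0.003,-0.0005,0,0],[0,0,0,0.004,-0.0007,0,0],[0,0,0,0.005,-0.0009,0,0],[0,0,0,0.005,-0.0009,0,0],[0,0,0,0.005,-0.0009,0,0],[0,0,0,0.005,-0.0009,0,0],[0,0,0,0.005,-0.0009,0,0],[0,0,0,0.005,-0.0009,0,0]]'
python3 - <<'E'
from n import *
s=arm.sense(); print(nest(s["eef_pos"]),s["wrist_force"]@N,s["wrist_torque"]@N)
E
```

```text
clock: 11.8
eef_pos: [0.4215, -0.3251, 0.0353]
ee_rot: [-1.571, 0.0, -1.746]
wrist_force: [-2.0, -0.1, 0.8]
grip_width: 0.0196
[-11.9   8.1  35.3] [-2.00385001 -0.43818955  0.83926162] [-0.03275956  0.44343099 -0.05354177]
```

Contact is beginning (-2 N). Another 0.8 mm.

```bash
python3 -m handwheel '[[0,0,0,0.001,-0.0002,0,0],[0,0,0,0.002,-0.0004,0,0],[0,0,0,0.003,-0.0005,0,0],[0,0,0,0.004,-0.0007,0,0],[0,0,0,0.004,-0.0007,0,0],[0,0,0,0.004,-0.0007,0,0],[0,0,0,0.004,-0.0007,0,0],[0,0,0,0.004,-0.0007,0,0],[0,0,0,0.004,-0.0007,0,0],[0,0,0,0.004,-0.0007,0,0]]'
python3 - <<'E'
from n import *
s=arm.sense(); print(nest(s["eef_pos"]),s["wrist_force"]@N,s["wrist_torque"]@N)
E
```

```text
clock: 13.05
eef_pos: [0.4218, -0.3252, 0.0353]
ee_rot: [-1.572, 0.0, -1.746]
wrist_force: [-6.5, 0.9, 2.3]
grip_width: 0.0194
[-11.6   8.1  35.3] [-6.53189736 -0.24082534  2.28088332] [-0.22524059  1.14769895 -0.02213714]
```

```bash
python3 -m handwheel '[[0,0,0,-0.008,0.0014,0,0],[0,0,0,-0.018,0.0032,0,0],[0,0,0,-0.03,0.0052,0,0],[0,0,0,-0.03,0.0052,0.05,0],[0,0,0,-0.03,0.0052,0.12,0],[0,0,0,-0.01,-0.04,0.15,0],[0,0,0,0.02,-0.12,0.15,0],[0,0,0,0.06,-0.2,0.15,0],[0,0,0,0.0885,-0.2695,0.15,0],[0,0,0,0.0885,-0.2695,0.15,0]]'
python3 - <<'E'
from n import *
s=arm.sense(); print(nest(s["eef_pos"]),s["wrist_force"]@N,s["ee_rot"])
d=cam("wrist"); save(d,"w7.png",None,1.5)
np.savez("w7.npz",pixels=d["pixels"],z_map=d["z_map"],K=d["K"],W=d["W"])
s=arm.sense(); print(nest(s["eef_pos"]),s["wrist_force"]@N)
E
```

```text
clock: 14.3
eef_pos: [0.4404, -0.3803, 0.0655]
ee_rot: [-1.57, -0.001, -1.747]
wrist_force: [-0.3, -0.2, -0.1]
grip_width: 0.0199
[ 16.3 -43.   65.5] [-0.25504108 -0.24517259 -0.14249069] [-1.57004761e+00 -6.95106955e-04 -1.74672990e+00]
[ 15.9 -42.2  65.4] [-0.0662832  -0.07021034 -1.30011882]
```

View pics/w7.png

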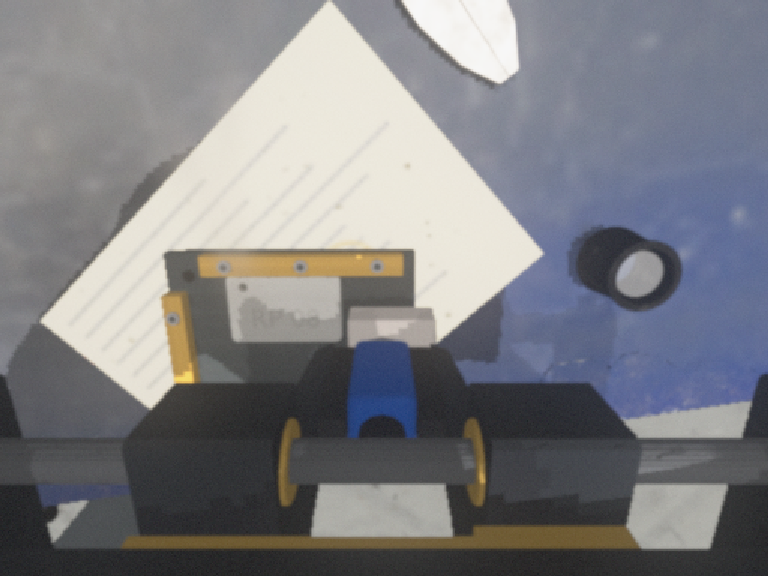

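Run:
```python
from n import *
d=dict(np.load("w7.npz")); save(d,"w7a.png",(100,155,300,240),4)
def q(u,v,z): return nest(ray(d,u/1.5,v/1.5,z))
for n,u,v,z in [("tagR",342,330,.013),("tagL",230,320,.013),("longface",300,276,.016),("footL",352,308,.0398),("footR",433,308,.0398),("footLtop",348,320,.0558),("short",190,345,.016)]: print(n,q(u,v,z))
```

```text
tagR [ 11.  -24.3  13. ]
tagL [16.4 29.5 13. ]
longface [39.2 -6.  16. ]
footL [ 32.1 -31.2  39.8]
footR [ 32.  -64.7  39.8]
footLtop [ 33.1 -30.7  55.8]
short [ 4.7 49.  16. ]
```

View pics/w7a.png

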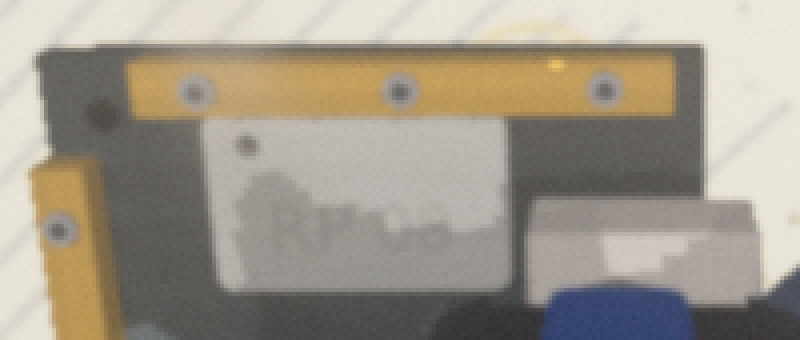

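```bash
python3 -m handwheel '[[0,0,0,0,0,-0.03,0],[0,0,0,0,0,-0.07,0],[0,0,0,0,0,-0.1,0],[0,0,0,0,0,-0.13,0],[0,0,0,0,0,-0.145,0],[0,0,0,0,0,-0.15,0],[0,0,0,0.001,0.005,-0.15,0],[0,0,0,0.0025,0.014,-0.15,0],[0,0,0,0.0035,0.02,-0.15,0],[0,0,0,0.0035,0.02,-0.15,0]]'
python3 - <<'E'
from n import *
s=arm.sense(); print(nest(s["eef_pos"]),s["wrist_force"]@N,s["ee_rot"])
E
python3 -m handwheel '[[0,0,0,0.001,0.006,0,0],[0,0,0,0.0025,0.014,0,0],[0,0,0,0.0045,0.024,0,0],[0,0,0,0.007,0.034,0,0],[0,0,0,0.0095,0.044,0,0],[0,0,0,0.012,0.054,0,0],[0,0,0,0.0145,0.064,0,0],[0,0,0,0.017,0.073,0,0],[0,0,0,0.019,0.082,0,0],[0,0,0,0.019,0.083,0,0]]'
python3 - <<'E'
from n import *
s=arm.sense(); print(nest(s["eef_pos"]),s["wrist_force"]@N,s["ee_rot"])
d=cam("wrist"); save(d,"w8.png",(60,150,310,250),3.2)
s=arm.sense(); print(nest(s["eef_pos"]),s["wrist_force"]@N)
E
```

```text
clock: 15.6
eef_pos: [0.4408, -0.3751, 0.0354]
ee_rot: [-1.571, -0.0, -1.746]
wrist_force: [-0.1, -0.0, -0.4]
grip_width: 0.0198
[ 15.8 -37.8  35.4] [-0.06289399 -0.05414699 -0.39117399] [-1.57071719e+00 -7.53801527e-05 -1.74590678e+00]
clock: 16.85
eef_pos: [0.4446, -0.3584, 0.0353]
ee_rot: [-1.571, 0.0, -1.746]
wrist_force: [-0.4, -0.4, -1.2]
grip_width: 0.0195
[ 16.7 -20.7  35.3] [-0.31065909 -0.4757107  -1.18476809] [-1.57078649e+00  1.38206927e-04 -1.74597927e+00]
[ 16.7 -20.7  35.4] [ 0.65677194 -0.06145131 -0.56195365]
```

View pics/w8.png

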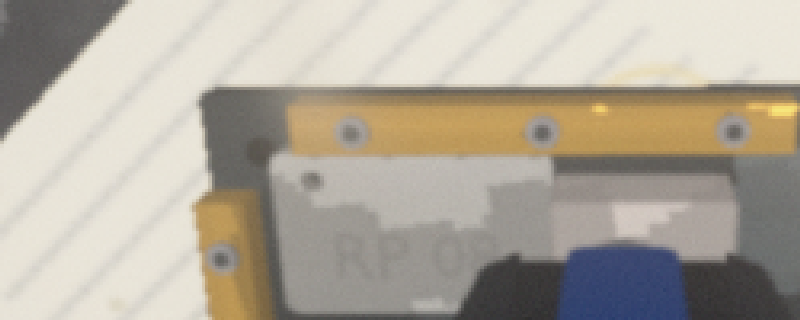

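```bash
python3 -m handwheel '[[0,0,0,0.0003,0.0015,0,0],[0,0,0,0.0006,0.003,0,0],[0,0,0,0.0009,0.005,0,0],[0,0,0,0.0012,0.0065,0,0],[0,0,0,0.0015,0.008,0,0],[0,0,0,0.0018,0.01,0,0],[0,0,0,0.0022,0.0123,0,0],[0,0,0,0.0022,0.0123,0,0],[0,0,0,0.0022,0.0123,0,0],[0,0,0,0.0022,0.0123,0,0]]'
python3 - <<'E'
from n import *
s=arm.sense(); print(nest(s["eef_pos"]),s["wrist_force"]@N,s["ee_rot"])
d=cam("wrist"); save(d,"w9.png",(60,150,310,250),3.2)
s=arm.sense(); print(nest(s["eef_pos"]),s["wrist_force"]@N)
E
```

```text
clock: 18.15
eef_pos: [0.445, -0.3561, 0.0353]
ee_rot: [-1.571, 0.0, -1.746]
wrist_force: [0.7, -0.1, -1.7]
grip_width: 0.0197
[ 16.7 -18.4  35.3] [ 0.70679033  0.05447944 -1.66173745] [-1.57080221e+00  9.04191466e-05 -1.74608362e+00]
[ 16.7 -18.3  35.3] [ 0.51652498 -0.11788772 -0.55989125]
```

View pics/w9.png

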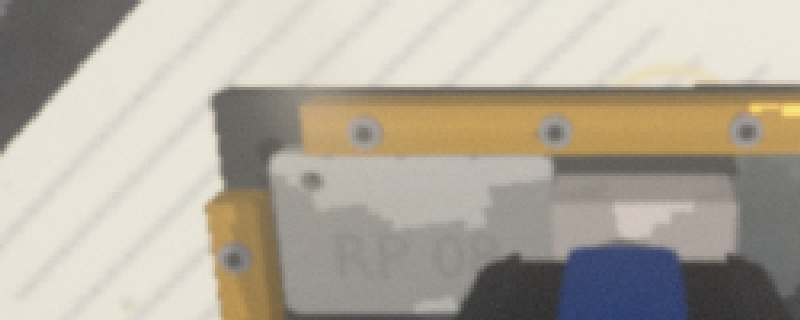

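Remaining gap is predicted to be ~2 mm or less; 1 mm steps now.

```bash
python3 -m handwheel '[[0,0,0,0.0002,0.001,0,0],[0,0,0,0.0004,0.002,0,0],[0,0,0,0.0006,0.003,0,0],[0,0,0,0.0008,0.004,0,0],[0,0,0,0.0009,0.005,0,0],[0,0,0,0.0009,0.005,0,0],[0,0,0,0.0009,0.005,0,0],[0,0,0,0.0009,0.005,0,0],[0,0,0,0.0009,0.005,0,0],[0,0,0,0.0009,0.005,0,0]]'
python3 - <<'E'
from n import *
s=arm.sense(); print(nest(s["eef_pos"]),s["wrist_force"]@N,s["wrist_torque"]@N)
E
```

```text
clock: 19.45
eef_pos: [0.4452, -0.3551, 0.0353]
ee_rot: [-1.571, 0.0, -1.746]
wrist_force: [0.0, 0.4, -1.1]
grip_width: 0.0198
[ 16.7 -17.4  35.3] [-0.04830315  0.42114733 -1.07785039] [ 0.06183824 -0.0166299  -0.02388662]
```

```bash
python3 -m handwheel '[[0,0,0,0.0002,0.001,0,0],[0,0,0,0.0004,0.002,0,0],[0,0,0,0.0006,0.003,0,0],[0,0,0,0.0008,0.004,0,0],[0,0,0,0.0009,0.005,0,0],[0,0,0,0.0009,0.005,0,0],[0,0,0,0.0009,0.005,0,0],[0,0,0,0.0009,0.005,0,0],[0,0,0,0.0009,0.005,0,0],[0,0,0,0.0009,0.005,0,0]]'
python3 - <<'E'
from n import *
s=arm.sense(); print(nest(s["eef_pos"]),s["wrist_force"]@N,s["wrist_torque"]@N)
E
```

```text
clock: 20.7
eef_pos: [0.4454, -0.3541, 0.0354]
ee_rot: [-1.571, -0.0, -1.746]
wrist_force: [-1.0, -0.8, -0.9]
grip_width: 0.0199
[ 16.7 -16.4  35.4] [-0.80974175 -0.99076991 -0.93562724] [-0.01423865  0.08406258 -0.03364334]
```

```bash
python3 -m handwheel '[[0,0,0,0.0002,0.001,0,0],[0,0,0,0.0004,0.002,0,0],[0,0,0,0.0006,0.003,0,0],[0,0,0,0.0007,0.004,0,0],[0,0,0,0.0007,0.004,0,0],[0,0,0,0.0007,0.004,0,0],[0,0,0,0.0007,0.004,0,0],[0,0,0,0.0007,0.004,0,0],[0,0,0,0.0007,0.004,0,0],[0,0,0,0.0007,0.004,0,0]]'
python3 - <<'E'
from n import *
s=arm.sense(); print(nest(s["eef_pos"]),s["wrist_force"]@N,s["wrist_torque"]@N)
d=cam("wrist"); save(d,"w10.png",(60,150,310,250),3.2)
s=arm.sense(); print(nest(s["eef_pos"]),s["wrist_force"]@N,s["wrist_torque"]@N)
E
```

```text
clock: 21.95
eef_pos: [0.4455, -0.3539, 0.0355]
ee_rot: [-1.57, -0.001, -1.746]
wrist_force: [-1.4, -5.1, -2.3]
grip_width: 0.0193
[ 16.8 -16.1  35.5] [-0.48893109 -5.25762237 -2.31826897] [-0.93924161  0.19947651 -0.0452742 ]
[ 16.8 -16.1  35.5] [-0.72270962 -4.90567376 -1.46446285] [-0.90949574  0.15120726 -0.0155779 ]
```

View pics/w10.png

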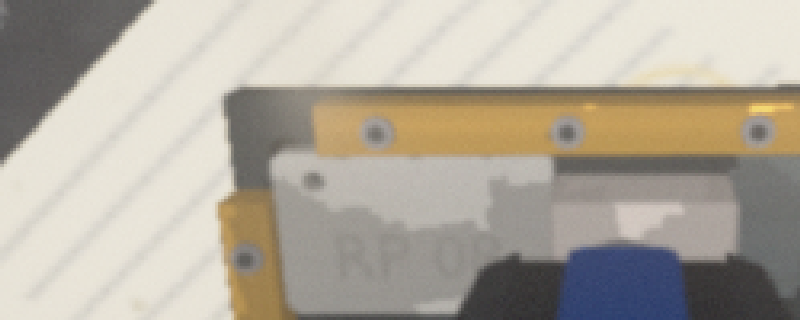

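```bash
python3 -m handwheel '[[0,0,0,0.0002,0.001,0,0],[0,0,0,0.0004,0.002,0,0],[0,0,0,0.0005,0.0025,0,0],[0,0,0,0.0005,0.0025,0,0],[0,0,0,0.0005,0.0025,0,0],[0,0,0,0.0005,0.0025,0,0],[0,0,0,0.0005,0.0025,0,0],[0,0,0,0.0005,0.0025,0,0],[0,0,0,0.0005,0.0025,0,0],[0,0,0,0.0005,0.0025,0,0]]'
python3 - <<'E'
from n import *
s=arm.sense(); print(nest(s["eef_pos"]),s["wrist_force"]@N,s["wrist_torque"]@N)
E
```

```text
clock: 23.25
eef_pos: [0.4456, -0.3538, 0.0355]
ee_rot: [-1.57, -0.002, -1.746]
wrist_force: [-2.1, -6.5, -2.5]
grip_width: 0.0198
[ 16.8 -16.   35.5] [-0.98144277 -6.78635263 -2.48871586] [-1.25704443  0.20469815 -0.00181713]
```

```bash
python3 -m handwheel '[[0,0,0,-0.0015,-0.008,0,0],[0,0,0,-0.004,-0.022,0,0],[0,0,0,-0.007,-0.04,0,0],[0,0,0,-0.007,-0.04,0.06,0],[0,0,0,-0.007,-0.04,0.13,0],[0,0,0,-0.05,0.0,0.2,0],[0,0,0,-0.12,0.06,0.2,0],[0,0,0,-0.19,0.12,0.2,0],[0,0,0,-0.234,0.163,0.2,0],[0,0,0,-0.234,0.163,0.2,0]]'
python3 - <<'E'
from n import *
d=cam("wrist"); d=cam("wrist"); save(d,"w11.png",(160,60,360,220),4)
np.savez("w11.npz",pixels=d["pixels"],z_map=d["z_map"],K=d["K"],W=d["W"])
s=arm.sense(); print(nest(s["eef_pos"]),s["wrist_force"]@N)
E
```

```text
clock: 24.5
eef_pos: [0.3985, -0.3197, 0.0759]
ee_rot: [-1.571, -0.0, -1.746]
wrist_force: [0.1, -0.1, -1.5]
grip_width: 0.0195
[-34.7   8.6  75.7] [-0.35466175  0.27457709  0.0195804 ]
```

View pics/w11.png

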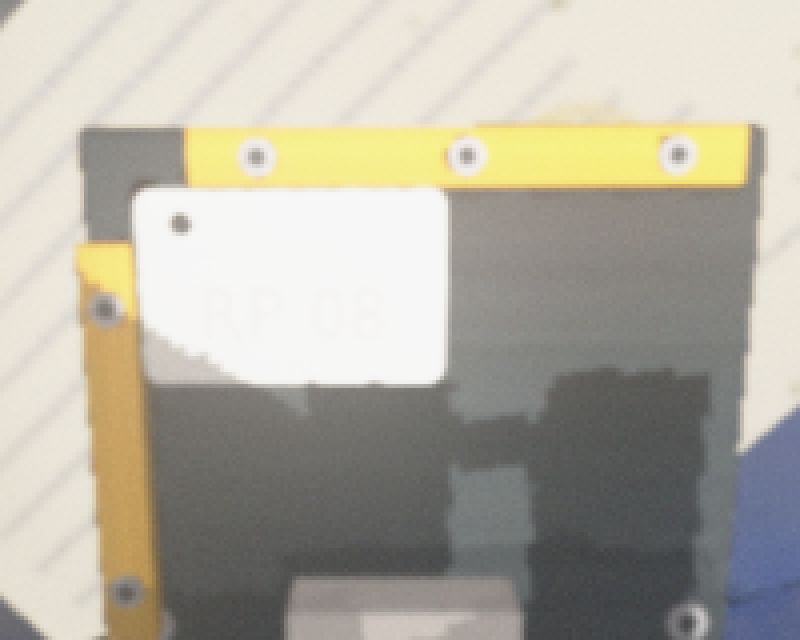

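Run:
```python
from n import *
d=dict(np.load("w11.npz"))
def q(u,v,z): return nest(ray(d,160+u/4,60+v/4,z))
for n,u,v,z in [("tag top L",170,187,.013),("tag top R",430,188,.013),("long L",190,186,.016),("long R",740,185,.016),("tag lft top",134,220,.013),("tag lft bot",146,365,.013),("short top",131,250,.016),("short bot",152,600,.016),("tag bot L",170,385,.013),("tag bot R",430,384,.013),("tagR",448,300,.013)]: print(n,q(u,v,z))
```

```text
tag top L [38.7 43.5 13. ]
tag top R [38.5 -0.8 13. ]
long L [39.  39.6 16. ]
long R [ 38.9 -52.6  16. ]
tag lft top [33.3 50.  13. ]
tag lft bot [ 8.3 49.4 13. ]
short top [28.5 50.2 16. ]
short bot [-35.2  50.4  16. ]
tag bot L [ 4.7 45.4 13. ]
tag bot R [ 4.8 -1.1 13. ]
tagR [19.6 -4.1 13. ]
```

```bash
python3 -m handwheel '[[0,0,0,0.05,0,0.02,0],[0,0,0,0.15,-0.01,0.02,0],[0,0,0,0.3,-0.02,0.02,0],[0,0,0,0.45,-0.03,0.02,0],[0,0,0,0.6,-0.03,0.02,0],[0,0,0,0.75,-0.04,0.02,0],[0,0,0,0.86,-0.05,0.01,0],[0,0,0,0.91,-0.05,0,0],[0,0,0,0.91,-0.05,0,0],[0,0,0,0.91,-0.05,0,0]]'
python3 -m handwheel '[[0,0,0,0,0,-0.06,0],[0,0,0,0,0,-0.13,0],[0,0,0,0,0,-0.18,0],[0,0,0,0,0,-0.21,0],[0,0,0,0,0,-0.23,0],[0,0,0,0,0,-0.24,0],[0,0,0,0,0,-0.244,0],[0,0,0,0,0,-0.247,0],[0,0,0,0,0,-0.247,0],[0,0,0,0,0,-0.247,0]]'
python3 - <<'E'
from n import *
s=arm.sense(); print(s["eef_pos"],s["wrist_force"],s["wrist_torque"])
E
```

```text
clock: 25.85
eef_pos: [0.5803, -0.3302, 0.0754]
ee_rot: [-1.571, 0.0, -1.746]
wrist_force: [0.4, 0.6, -0.7]
grip_width: 0.0198
clock: 27.1
eef_pos: [0.5809, -0.3302, 0.0261]
ee_rot: [-1.571, -0.0, -1.746]
wrist_force: [0.7, 1.1, -1.1]
grip_width: 0.0194
[ 0.58087146 -0.33022258  0.02605639] [ 0.69921333  1.14861635 -1.1418011 ] [ 0.06335255  0.01071933 -0.02763655]
```

Still just in the air (about -1 N of weight); lower 0.6 mm more, then open slowly part-way.

```bash
python3 -m handwheel '[[0,0,0,0,0,-0.001,0],[0,0,0,0,0,-0.002,0],[0,0,0,0,0,-0.003,0],[0,0,0,0,0,-0.003,0],[0,0,0,0,0,-0.003,0.26],[0,0,0,0,0,-0.003,0.32],[0,0,0,0,0,-0.003,0.4],[0,0,0,0,0,-0.003,0.46],[0,0,0,0,0,-0.003,0.5],[0,0,0,0,0,-0.003,0.5]]'
python3 -m handwheel '[[0,0,0,0,0,0.02,0.5],[0,0,0,0,0,0.06,0.5],[0,0,0,0,0,0.15,0.5],[0,0,0,0,0,0.3,0.5],[0,0,0,0,0,0.45,0.5],[0,0,0,0,0,0.6,0.5],[0,0,0,-0.1,0,0.75,0.5],[0,0,0,-0.25,0,0.85,0.5],[0,0,0,-0.35,0,0.9,0.5],[0,0,0,-0.35,0,0.9,0.5]]'
python3 - <<'E'
from n import *
d=cam("wrist"); d=cam("wrist"); save(d,"w12.png",None,1.5)
d=cam("side"); save(d,"s12.png",(190,150,350,270),5)
E
```

```text
clock: 28.35
eef_pos: [0.5808, -0.3302, 0.0253]
ee_rot: [-1.571, -0.0, -1.746]
wrist_force: [-0.0, -0.0, 0.1]
grip_width: 0.044
clock: 29.6
eef_pos: [0.5102, -0.3305, 0.2066]
ee_rot: [-1.569, -0.001, -1.747]
wrist_force: [0.7, 0.2, -0.6]
grip_width: 0.0441
```

View pics/w12.png

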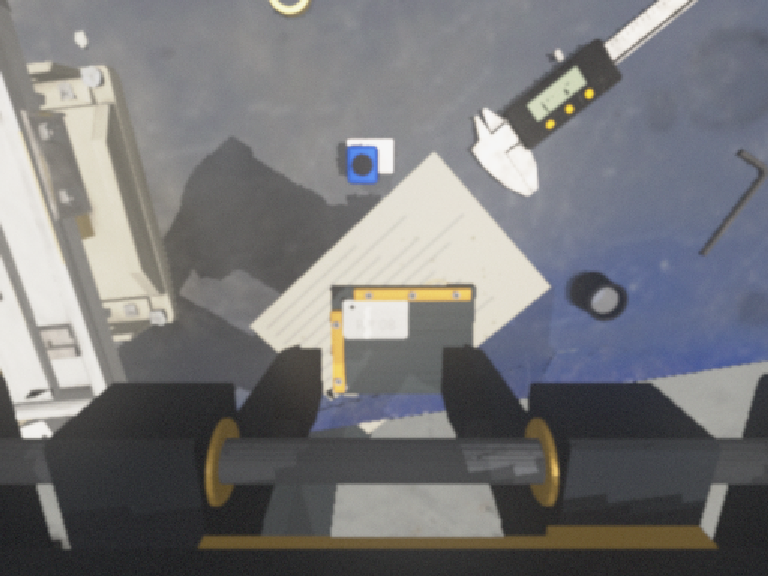

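View pics/s12.png

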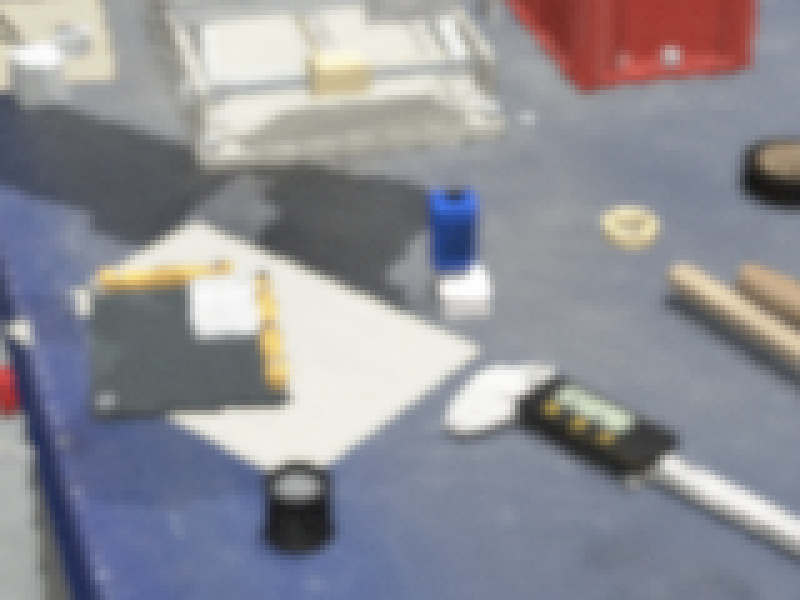

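The wrist view shows the tag in the corner of both stops at (375,318). The pusher stands upright at (362,163), clear of the nest, and the side view agrees. I'm handing in.

```bash
python3 -c "
from bench import arm
print(arm.finish_job())"
```

```text
the job is handed in; nothing more can be done
None
```

The tag is seated in the nest's corner against both stops, and the pusher stands upright on the bench about 8 cm behind the long stop. I handed the job in at about 30 s; it reports no verdict.

- **Pushing:** I gripped the pusher by its blue grip and turned it square to the nest. With its foot about 1.5 mm above the plate, I pushed the tag to the long stop and then along it to the short stop. The wrist readings at the end of each push were about 6.5 N and 6.8 N. Forces were read only at the end of each move, so peaks in between were not seen.
- **Tag:** In the last close wrist picture its edges lay within about 0.5 mm of both stop faces, and within about 0.025 rad of square on the rougher short edge.
- **Pusher:** It was set down with almost no force and looks upright in the wrist and side views. I did not measure its tilt.
- **Other objects:** The loupe looks unmoved. I did not measure the setting block or ring; the gripper never worked near them.
- **Disagreements:** Camera positions were off by about 1 mm from the nest's nominal dimensions. The two estimates of the foot's offset also differed by about 1 mm. I found each stop by feel, so neither affected the result.

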